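Hang the loaded bottle carrier level on its peg

ROBOT

A 6-joint arm with a two-finger parallel gripper is mounted at the origin on the work surface. World frame = base frame: x ahead of the robot, y to its left, z up, the work surface at z = 0. Lengths are in m, angles in rad, forces in N, time in s.
With the tool pointing down it reaches from about 0.325 to 0.775 m from the base axis. Payload 9.3 kg.
Tool frame: the origin (TCP) lies at the very end of the fingers, on their centre line; the grasp point (between the pads) lies 19 mm behind it; z points along the fingers, y is the direction in which the jaws open and shut (so a half turn about z gives the same grasp; the last joint's range is limited). The gripper opens to 85 mm and grips with 20 to 120 N. Pads are 22 mm wide; open, the fingers measure 114 mm over their backs; the gripper's body (76 mm by 85 mm) begins 54 mm behind the grasp point. The pads swing forward as they close: fully open they stand 13 mm farther back than shut.
Start: joints at [1.049, 0.259, 0.021, 1.334, 0, 1.418], TCP at [0.198, 0.513, 0.231] pointing down, gripper open.
Joint ranges: [-3.04, 3.04], [-0.91, 1.82], [-1.04, 1.36], [-1.92, 1.95], [-1.52, 1.45], [-3.14, 3.14]. Speed limits (rad/s): [2.22, 2.22, 2.79, 3.14, 3.14, 3.14].

INTERFACE

Orientations are given as [roll, pitch, yaw] about the fixed x, y, z axes, in that order (R = Rz(yaw) Ry(pitch) Rx(roll)).
In Python, from plant import bot, ik, vision gives the robot as it stands. Calls block until the motion is done:
- bot.move_ptp(position, orientation): joint-space move of the TCP to a pose.
- bot.move_straight(position, orientation=None, max_speed=0.15, force_limit=None): straight line of the TCP; orientation=None keeps the orientation; max_speed is the mean speed in m/s. With force_limit (N) it stops when the force on the tool has changed by that much, and returns True; else False.
- bot.move_j(angles): joint-space move.
- bot.set_gripper(opening, f_grip=None): opening from 0.0 (shut) to 1.0 (fully open); f_grip is the grip in N (None keeps the last); returns when the fingers have stopped.
- bot.hold(seconds).
- ik(position, orientation): joint angles nearest the present ones, or None.
- bot.read_state(): the state.
- vision.get_image(name): name is "scene" or "top"; returns a dict with "color" (400x640x3 uint8, red, green, blue), "z_map" (400x640 float32, m along the optical axis (not along the pixel's ray), 0 where there is no reading), "mtx" (3x3 intrinsics, pixels), "eye" and "orientation" of the camera in the world. Camera axes: x right, y down, z forward; pixel columns grow to the right and rows downward; lengths in m; the calibration is good to about 2 mm. A picture is of the moment at which its call begins.
A pose or a line that the arm cannot do raises bot.Unreachable and nothing moves.
- bot.close_job(): hands the job in, once; it reports no verdict.
The state is a dict: "time_s": time; "qpos": joint angles; "qd": joint speeds; "tau": joint torques, N m; "position": TCP position; "orientation": TCP orientation; "wrist_force": force on the tool from outside, world axes, zero at the start; "ft_torque": the same for the moment, N m; "opening": opening from 0.0 (shut) to 1.0 (fully open).
Only numpy, scipy, OpenCV 4.12 (cv2) and the standard library are available. Lean on these libraries where they do the work, as an engineer would, in place of code of your own. Each camera call takes 0.05 s, during which the arm holds its last target. There are 200 camera calls.

TASK

Lift the loaded bottle carrier straight up, without tilting it, until it is clear of the two pins of its storage base, then hang it on the stand's peg by the hole from which it hangs level with the load it has now. Leave it hanging freely and at rest on the peg, with the bottle and both jars upright in their wells, and do not disturb the glassware and tray around the work.

Things in the scene. Friction and masses are not known exactly. Their poses are not given: they have to be found in the camera images.
- carrier: Loose white plastic carrier, 330 g empty (within 7 %), symmetric. Origin: centre of its underside; z up, y along it, x across. Block 60 x 190 x 32 mm high with three wells 47 mm square, floor 6 mm up, at y = -62, 0, 62 mm. Uprights at y = +-90 mm carry an upright bar, 10 mm thick (x), 200 mm long, 115 to 177 mm up. End lugs 12 mm thick, with 10 mm holes at y = +-112 mm, sit over the base's pins.
- carrier_holes (a point): Middle of the bar's row of five plain 16 mm holes: the centre of the middle hole, 132 mm above the carrier's underside; axes as the carrier's. The holes run through the bar along x, at y = -52, -26, 0, 26, 52 mm. The bar is gripped across its 10 mm above the holes (its top is 45 mm above this point). Empty, the carrier balances under the middle hole; it can be hung from either side.
- bottle_mid (a point): Full amber bottle, 43 mm across and 95 mm tall, 300 g (within 5 %), standing loose in one of the carrier's three wells (which one varies); the point is at its axis, half-way up.
- jar_a_mid (a point): Empty clear jar, 43 mm across and 48 mm tall, 20 g, standing loose in another well; the point is at its axis, half-way up.
- jar_b_mid (a point): Second empty jar, the same as the first, in the remaining well; the point is at its axis, half-way up.
- nest: Storage base fixed to the bench: aluminium plate 80 (x) x 290 (y) x 12 mm high, origin at the centre of its underside. Two upright 7 mm steel pins with tapered tips at y = +-112 mm reach 48 mm above the bench. The carrier sits on the plate, its y along the base's y, and must rise 36 mm to clear the pins.
- stand: Steel stand fixed to the bench. Origin at the foot of its upright rod (12 mm thick); foot plate 160 x 120 x 14 mm. A bare round peg, 8 mm in diameter and 115 mm long, points from the rod's top along the stand's -x (towards the robot), rising 3 degrees to its free end. Nothing stands above the peg.
- peg_root (a point): The peg's axis where it meets the upright rod, 200 mm above the bench; axes as the stand's.
- peg_mid (a point): The peg's axis 60 mm out from the upright rod, about 203 mm above the bench; axes as the stand's. A good place for the bar to hang.
- peg_tip (a point): The peg's axis at its free end, 115 mm out from the rod, 206 mm above the bench (a round end reaches 4 mm further); axes as the stand's.
- flask: Bystander: conical glass flask, 50 mm across, 80 mm tall; origin under its centre.
- dish: Bystander: white porcelain dish, 80 mm across, 35 mm tall; origin under its centre.
- tube_tray: Bystander: yellow slatted tray 80 x 130 x 45 mm; origin under its centre.
Mind the look-alikes: they are no part of the job. What is shaped like the part that bears jar_b_mid but blue is not meant.

How it is judged:
By the outcome, as a careful person would: the job done as asked, in the order asked, and still so for the second after the job is handed in, with the robot touching nothing.
It also fails if it takes over 51 s, if anything falls off the work surface, if the arm or the gripper's body presses on something with over 40 N, if the wrist force passes 120 N, or if a joint passes its speed limit or range.

## Working session

There is one attempt and no reset: what is moved stays moved. The work goes in short steps, each a Python script; the robot and the scene stay as the last script left them, time stands still between calls to the robot, and variables do not carry over. Pictures are saved under pics/ and viewed, about 8 in all and at most 12, crops included, and the job is handed in when it is done.

```bash
ls; mkdir -p pics
cat > h.py <<'E'
import numpy as np, cv2
from scipy.spatial.transform import Rotation as R
from plant import bot, ik, vision
def cam(n):
    d=vision.get_image(n); o=np.array(d["orientation"])
    d["R"]=o if o.shape==(3,3) else R.from_euler("xyz",o).as_matrix()
    return d
def cloud(d):
    z=d["z_map"]; v,u=np.mgrid[:z.shape[0],:z.shape[1]]; K=d["mtx"]
    p=np.stack([(u-K[0,2])/K[0,0]*z,(v-K[1,2])/K[1,1]*z,z],-1)
    return p@d["R"].T+np.array(d["eye"])
def proj(d,p):
    q=(np.atleast_2d(p)-np.array(d["eye"]))@d["R"]; q=q@np.array(d["mtx"]).T
    return q[:,:2]/q[:,2:]
def save(n,a): cv2.imwrite("pics/"+n,a[...,::-1])
E
python3 - <<'E'
from h import *
import pickle
for n in("scene","top"):
    d=cam(n); save(n+"1.png",d["color"]); pickle.dump(d,open(n+".pkl","wb"))
    print(n,d["eye"],d["orientation"],d["mtx"])
print(bot.read_state())
E
```

```text
pics
scene [ 1.20151596 -0.6028308   0.85465041] [-2.27789915  0.01387537  0.81671516] [[385.57090553   0.         319.79760044]
 [  0.         385.57090553 209.17370318]
 [  0.           0.           1.        ]]
top [ 0.40473641 -0.04476802  1.20342696] [-2.99940739  0.01305046 -1.58145796] [[376.90885836   0.         311.97108951]
 [  0.         376.90885836 192.56237355]
 [  0.           0.           1.        ]]
{'time_s': 0.1, 'qpos': array([ 1.04938330e+00,  2.59132326e-01,  2.08364567e-02,  1.33367942e+00,
       -9.04279561e-06,  1.41820008e+00]), 'qd': array([ 1.06401165e-03, -1.62215631e-03,  2.35974762e-03, -1.24010230e-03,
       -1.81784365e-03,  8.66849269e-05]), 'tau': array([ 6.25188957e-03, -5.56691551e+01,  3.45071626e+01,  1.15554393e-02,
       -1.16863948e-04, -2.49706159e-05]), 'position': array([0.19816331, 0.5127985 , 0.23072808]), 'orientation': array([-3.14042601e+00, -1.70270758e-04,  2.77277578e+00]), 'wrist_force': array([-0.42737454, -0.71020951, -0.04066062]), 'ft_torque': array([-0.03206908, -0.00813605, -0.01778726]), 'opening': 0.9977516392710886}
```

View pics/scene1.png

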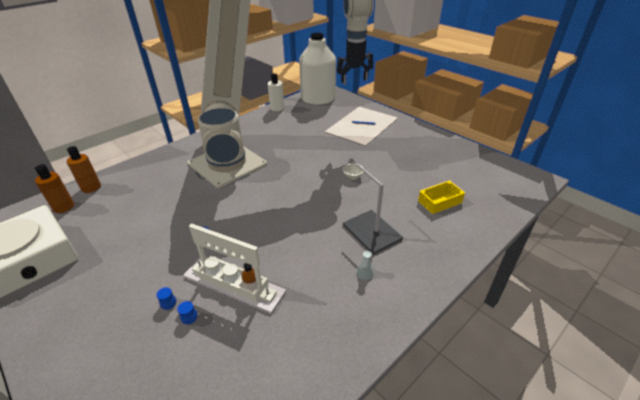

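View pics/top1.png

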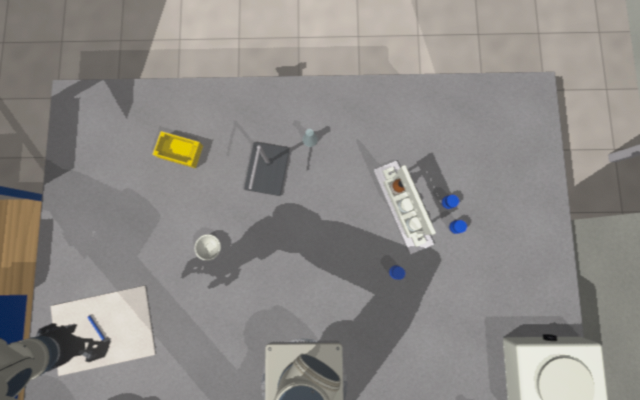

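The scene picture shows the carrier on its base at (235,275), with the bottle in the right-hand well (249,273) and the stand at (375,215). The top picture shows the carrier at (408,205), with the bottle at (397,185) in the far (+x) well. Possible look-alikes are the blue jars at (451,201), (458,227) and (397,272), and the big amber bottles at (55,190) and (83,170) in the scene view. I choose the carrier's bottle and the clear jars at (406,204) and (415,223), and will check them in a close crop.

Run:
```python
from h import *
import pickle
t=pickle.load(open("top.pkl","rb")); s=pickle.load(open("scene.pkl","rb"))
a=cv2.resize(t["color"][150:260,365:475],(440,440),interpolation=cv2.INTER_CUBIC)
b=cv2.resize(t["color"][115:205,235:325],(360,360),interpolation=cv2.INTER_CUBIC)
im=np.zeros((440,800,3),np.uint8); im[:,:440]=a; im[:360,440:]=b; save("crops.png",im)
a=cv2.resize(s["color"][215:315,180:290],(440,400),interpolation=cv2.INTER_CUBIC)
b=cv2.resize(s["color"][155:285,335:425],(277,400),interpolation=cv2.INTER_CUBIC)
im=np.zeros((400,720,3),np.uint8); im[:,:440]=a; im[:,442:719]=b; save("crops2.png",im)
for n,d in(("top",t),("scene",s)):
    P=cloud(d); np.set_printoptions(precision=3,suppress=True)
    ok=d["z_map"]>0
    if n=="top":
        for u,v in[(397,185),(406,204),(415,223),(263,165),(390,168),(451,201),(310,135),(208,247),(177,150)]: print(u,v,P[v,u])
    # bar top
    m=ok&(P[...,2]>.15)&(P[...,2]<.215)&(P[...,0]>.25)&(P[...,0]<.8)&(P[...,1]<-.05)&(P[...,1]>-.6)
    q=P[m]; print(n,"bar",len(q),q.mean(0),q.min(0),q.max(0))
    if len(q)>9:
        c,_,V=0,0,np.linalg.svd(q[:,:2]-q[:,:2].mean(0))[2]; print(V[0]); pr=(q[:,:2]-q[:,:2].mean(0))@V[0]; print(pr.min(),pr.max(),np.percentile(q[:,2],[5,50,95,99]))
    m=ok&(P[...,2]>.17)&(P[...,2]<.24)&(P[...,0]>.4)&(P[...,0]<.85)&(P[...,1]>-.05)&(P[...,1]<.4)
    print(n,"peg",P[m], np.argwhere(m)[:,::-1].tolist()[::5])
```

```text
397 185 [ 0.583 -0.285  0.093]
406 204 [ 0.529 -0.315  0.069]
415 223 [ 0.472 -0.34   0.066]
263 165 [0.667 0.126 0.016]
390 168 [ 0.65  -0.281  0.022]
451 201 [ 0.539 -0.46   0.045]
310 135 [ 0.745 -0.028  0.081]
208 247 [ 0.407  0.301 -0.001]
177 150 [0.723 0.41  0.006]
top bar 562 [ 0.527 -0.316  0.18 ] [ 0.435 -0.357  0.15 ] [ 0.624 -0.277  0.194]
[-0.931 -0.364]
-0.10191839209753951 0.09807536195465533 [0.154 0.187 0.192 0.193]
top peg [[0.68  0.115 0.206]
 [0.681 0.113 0.204]
 [0.681 0.11  0.205]
 [0.677 0.115 0.207]
 [0.677 0.112 0.209]
 [0.678 0.11  0.206]
 [0.678 0.107 0.203]
 [0.675 0.115 0.206]
 [0.675 0.113 0.204]
 [0.675 0.11  0.206]
 [0.676 0.108 0.201]
 [0.674 0.116 0.201]
 [0.673 0.113 0.203]
 [0.672 0.11  0.207]
 [0.673 0.108 0.202]
 [0.676 0.107 0.191]
 [0.67  0.115 0.205]
 [0.671 0.113 0.2  ]
 [0.67  0.11  0.203]
 [0.673 0.109 0.193]
 [0.675 0.108 0.184]
 [0.668 0.119 0.202]
 [0.667 0.115 0.205]
 [0.667 0.113 0.204]
 [0.668 0.11  0.201]
 [0.672 0.11  0.184]
 [0.674 0.109 0.177]
 [0.664 0.118 0.205]
 [0.664 0.115 0.206]
 [0.665 0.113 0.202]
 [0.672 0.114 0.176]
 [0.
[... 5214 characters left out ...]
8 0.186]
 [0.688 0.108 0.188]
 [0.681 0.104 0.182]
 [0.682 0.107 0.181]
 [0.686 0.105 0.185]
 [0.685 0.112 0.18 ]
 [0.677 0.104 0.177]
 [0.681 0.103 0.179]
 [0.684 0.105 0.18 ]
 [0.686 0.106 0.18 ]
 [0.687 0.109 0.179]
 [0.676 0.106 0.172]
 [0.681 0.105 0.175]
 [0.684 0.105 0.176]
 [0.686 0.107 0.176]
 [0.685 0.113 0.173]
 [0.681 0.105 0.171]
 [0.683 0.107 0.171]
 [0.687 0.106 0.174]] [[357, 164], [359, 165], [358, 167], [360, 168], [362, 169], [364, 170], [366, 171], [365, 173], [367, 174], [369, 175], [371, 176], [373, 177], [372, 179], [374, 180], [376, 181], [377, 182], [378, 183], [380, 184], [381, 185], [382, 186], [379, 188], [380, 189], [381, 190], [382, 191], [382, 192], [382, 193]]
```

View pics/crops.png

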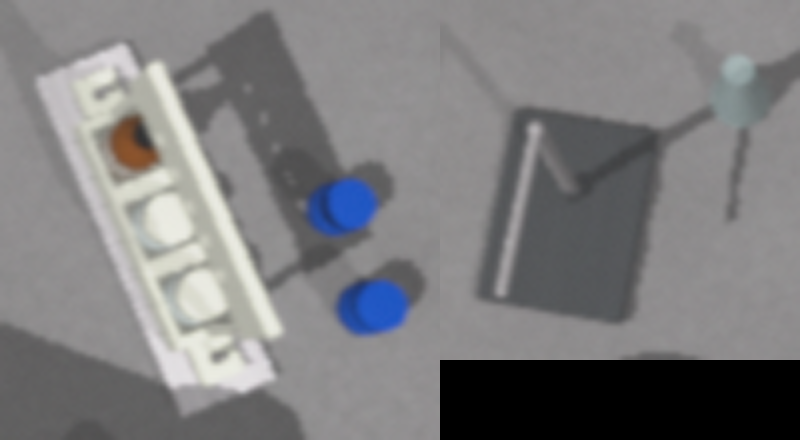

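View pics/crops2.png

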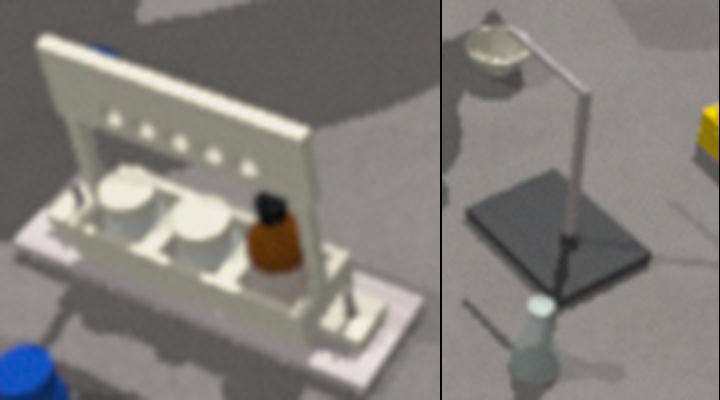

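The crop confirms the choice. The amber bottle is in the far (+x) well at crop (135,140), and the jars next to it are clear/white in the carrier's other two wells. The blue ones lie outside. The centre of mass is (300·62 − 20·62)/670 ≈ 25.9 mm towards the bottle, so I use the +26 mm hole on the bottle side. Next I refine the poses by fitting the models to the depth.

```bash
cat > fit.py <<'E'
from h import *
from scipy.optimize import least_squares
def box(p,c,h):
    q=np.abs(p-c)-h
    return np.linalg.norm(np.maximum(q,0),axis=1)+np.minimum(q.max(1),0)
def cyl(p,a,b,r):
    t=np.clip((p-a)@(b-a)/((b-a)@(b-a)),0,1); return np.linalg.norm(p-a-t[:,None]*(b-a),axis=1)-r
def bar_fit(P,ok,g,dz=.012,fixz=False):   # g: carrier x,y,yaw(of its y axis); returns pose of carrier
    def loc(p,x):
        c,s=np.cos(x[2]),np.sin(x[2]); d=p-[x[0],x[1],x[3]]
        return np.c_[d[:,0]*s-d[:,1]*c, d[:,0]*c+d[:,1]*s, d[:,2]]
    x=np.r_[g,dz]
    for tol in(.02,.01,.008):
        p=P[ok]; l=loc(p,x)
        f=lambda l:box(l,[0,0,.146],[.005,.1,.031])
        m=(l[:,2]>.112)&(np.abs(l[:,0])<.03)&(np.abs(l[:,1])<.13)&(np.abs(f(l))<tol); p=p[m]
        r=least_squares(lambda x:f(loc(p,x)),x,loss="soft_l1",f_scale=.002); x=r.x
    return x,len(p),np.std(r.fun)
def peg_fit(P,ok,root=(.682,.108),yaw=2.94):
    x=np.r_[root,.2,yaw]
    def ends(x):
        a=x[:3]; u=np.array([np.cos(x[3])*np.cos(.0524),np.sin(x[3])*np.cos(.0524),np.sin(.0524)]); return a,u
    def f(x,p):
        a,u=ends(x); return np.minimum(cyl(p,a,a+u*.115,.004),cyl(p,a*[1,1,0],a-[0,0,.001],.006))
    for tol in(.02,.01,.007):
        p=P[ok&(P[...,2]>.08)]; p=p[np.abs(f(x,p))<tol]
        r=least_squares(lambda x:f(x,p),x,loss="soft_l1",f_scale=.002); x=r.x
    return x,len(p),np.std(r.fun)
E
python3 - <<'E'
from fit import *
import pickle
np.set_printoptions(precision=4,suppress=True)
for n in("top","scene"):
    d=pickle.load(open(n+".pkl","rb")); P=cloud(d); ok=d["z_map"]>0
    x=bar_fit(P,ok,[.53,-.317,.374]); print(n,"carrier x y yaw z",*x)
    y=peg_fit(P,ok); print(n,"root x y z yaw",*y)
    x=x[0]; 
    s=lambda a,b,c:np.array([x[0]+a*np.sin(x[2])+b*np.cos(x[2]),x[1]-a*np.cos(x[2])+b*np.sin(x[2]),c])
    print("holes px",proj(d,[s(0,.026*k,x[3]+.132) for k in range(-2,3)]).round(1).tolist(), "nest corners",proj(d,[s(.04*i,.145*j,.012) for i in(-1,1) for j in(-1,1)]).round(1).tolist())
    pl=ok&(np.abs(P[...,2])<.05)&(P[...,0]>.3)&(P[...,0]<.45)&(P[...,1]>-.2)&(P[...,1]<.1); print("bench z",np.median(P[pl][:,2]))
for p,o in[((.554,-.31,.17),(np.pi,0,.374+np.pi)),((.622,.122,.23),(np.pi,0,1.38+np.pi))]: print(ik(p,o))
E
```

```text
top carrier x y yaw z [ 0.5293 -0.318   0.3743  0.0128] 723 0.0010937060082037038
top root x y z yaw [0.6773 0.113  0.2009 2.9638] 179 0.0012007154744787816
holes px [[421.0, 217.9], [417.2, 209.4], [413.3, 200.8], [409.5, 192.4], [405.8, 184.0]] nest corners [[410.0, 253.7], [372.9, 169.0], [433.5, 243.9], [395.7, 159.8]]
bench z 0.0005241928795445272
scene carrier x y yaw z [ 0.5318 -0.3206  0.3718  0.0112] 1297 0.0012105350886539253
scene root x y z yaw [0.6805 0.1096 0.1992 2.9579] 226 0.0013528243317563226
holes px [[208.0, 242.6], [216.2, 245.7], [224.5, 248.7], [232.9, 251.9], [241.5, 255.1]] nest corners [[200.2, 255.6], [285.5, 288.8], [182.0, 274.7], [270.3, 311.6]]
bench z -0.0014204215588889957
[-0.6422  0.4249  0.1144  1.2603  0.     -1.0162]
[ 0.0614  0.4057  0.2362  1.4012  0.     -1.3186]
```

Run:
```python
from fit import *
np.set_printoptions(precision=4,suppress=True)
yaw=.373; cx=np.array([np.sin(yaw),-np.cos(yaw),0]); cy=np.array([np.cos(yaw),np.sin(yaw),0])
g=np.array([.5305,-.3193,0])+.026*cy; o=[np.pi,0,yaw+np.pi-2*np.pi]
S=bot.read_state
bot.move_ptp(g+[0,0,.26],o); print(S()["time_s"],S()["position"],S()["qpos"])
f0=S()["wrist_force"]
print(bot.move_straight(g+[0,0,.162],o,max_speed=.08,force_limit=8))
bot.set_gripper(.3); print(S()["wrist_force"]-f0)
bot.set_gripper(0,20); bot.hold(.2); s=S()
f=s["wrist_force"]-f0
print(s["time_s"],s["position"],s["opening"],"f in carrier x,y,z",f@cx,f@cy,f[2],s["ft_torque"])
```

```text
3.2417 [ 0.555  -0.3091  0.2601] [-0.6402  0.4052  0.3107  1.4763  0.0002 -1.0141]
False
[ 0.2394  0.0427 -0.2957]
5.6917 [ 0.5547 -0.3098  0.162 ] 0.11100185808165833 f in carrier x,y,z -0.10017647167093316 0.8286423575901204 0.2922796133888512 [0.087  0.0833 0.0246]
```

Run:
```python
from fit import *
import pickle
np.set_printoptions(precision=4,suppress=True)
S=bot.read_state
bot.set_gripper(0,70); s=S(); f0=s["wrist_force"]; p=s["position"]; t0=s["ft_torque"]; print(p)
p=np.array([p[0],p[1],.162])
for h in(.015,.045,.095):
    st=bot.move_straight(p+[0,0,h],max_speed=.05,force_limit=20); bot.hold(.2); s=S(); print(h,st,s["time_s"],s["position"],s["wrist_force"]-f0,s["ft_torque"]-t0,s["opening"])
for n in("top","scene"):
    d=cam(n); P=cloud(d); ok=d["z_map"]>0; print(n,*bar_fit(P,ok,[.5305,-.3193,.373],.107)); save("lift_"+n+".png",d["color"])
    c=d["color"]; 
    if n=="scene": save("lift.png",cv2.resize(c[170:330,150:320],(680,600),interpolation=cv2.INTER_CUBIC)[:600])
```

```text
[ 0.5548 -0.3099  0.1622]
0.015 False 6.5583 [ 0.5546 -0.3098  0.1766] [ 0.2872 -1.8679 -7.603 ] [-0.0398 -0.0715 -0.0648] 0.10372366339770066
0.045 False 7.5083 [ 0.5546 -0.3098  0.2066] [-0.2182 -1.3191 -9.3047] [-0.0477 -0.0831 -0.0379] 0.09730776951355523
0.095 False 8.8583 [ 0.5547 -0.3098  0.2568] [ 0.2909 -0.925  -8.1935] [-0.0444 -0.0488 -0.0337] 0.10339429067621768
top [ 0.6527 -0.2695  0.3803  0.1066] 244 0.0009203434476969493
scene [ 0.5318 -0.3207  0.3723  0.1062] 1309 0.0016395088388421303
```

View pics/lift.png

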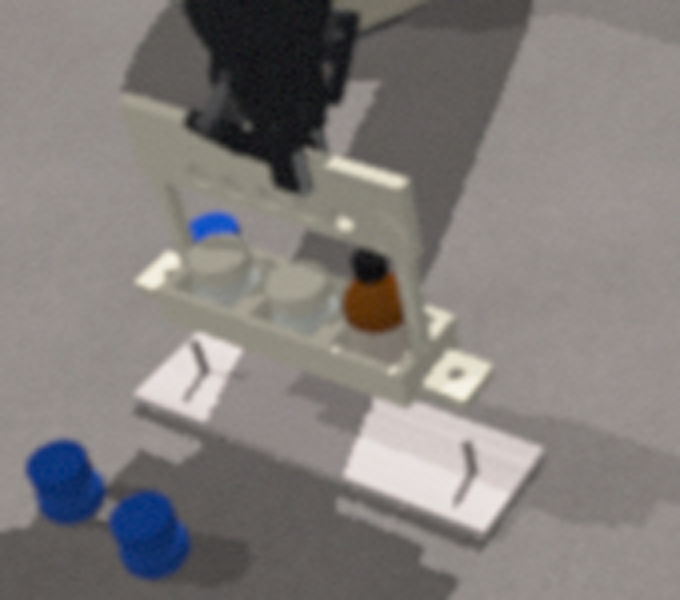

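The carrier has lifted level. The pins at (200,360) and (470,470) are free, and the bottle (370,295) and jars (220,265), (297,290) are upright. Next is the move to the peg.

Run:
```python
from fit import *
import pickle
np.set_printoptions(precision=4,suppress=True)
S=bot.read_state
root=np.array([.679,.1113,.2]); py=2.961; u=np.array([np.cos(py)*.9986,np.sin(py)*.9986,.0523])
o=[np.pi,0,py-np.pi/2+np.pi-2*np.pi]
pre=root+.152*u+[0,0,.018]
bot.move_straight([pre[0],pre[1],.257],o,max_speed=.12); print(S()["time_s"],S()["qpos"])
bot.move_straight(pre,o,max_speed=.06); bot.hold(.3); s=S(); print(s["time_s"],s["position"],s["orientation"],s["wrist_force"])
yaw=py-np.pi/2; e=pre-.026*np.array([np.cos(yaw),np.sin(yaw),0])
for n in("top","scene"):
    d=cam(n); P=cloud(d); ok=d["z_map"]>0; pickle.dump(d,open(n+"2.pkl","wb"))
    x=bar_fit(P,ok,[e[0],e[1],yaw],pre[2]-.15); print(n,"exp",e,pre[2]-.15,"fit",*x); x=x[0]
    y=peg_fit(P,ok,root[:2],py); print(n,*y); y=y[0]
    q=np.array([x[0]+.026*np.cos(x[2]),x[1]+.026*np.sin(x[2]),x[3]+.132]); uu=np.array([np.cos(y[3])*.9986,np.sin(y[3])*.9986,.0523]); w=q-y[:3]
    print("along",w@uu,"lat",w@[-uu[1],uu[0],0],"vert",(w-(w@uu)*uu)[2])
    c=d["color"]; sl=(slice(130,200),slice(230,300)) if n=="top" else (slice(120,220),slice(300,420))
    save("pre_"+n+".png",cv2.resize(c[sl],None,fx=5,fy=5,interpolation=cv2.INTER_CUBIC))
```

```text
12.85 [ 0.1022  0.2484  0.0725  1.395  -0.0001 -1.2876]
13.8167 [0.5298 0.1386 0.2262] [-3.1411  0.0002 -1.7514] [-0.0101  1.0199 -6.1006]
top exp [0.525  0.113  0.2259] 0.0759496 fit [0.5241 0.1139 1.3946 0.0767] 270 0.001320282091491867
top [0.6772 0.1128 0.201  2.9585] 171 0.001080539827552326
along 0.15112820818157324 lat 0.0008862308321993188 vert -0.0001671567466796902
scene exp [0.525  0.113  0.2259] 0.0759496 fit [0.5271 0.1111 1.388  0.0753] 1014 0.0018083761704362688
scene [0.6802 0.1094 0.1997 2.9509] 229 0.0013093353630203295
along 0.15102530941887887 lat 0.001308063040462293 vert -0.00026747095754488075
```

View pics/pre_scene.png

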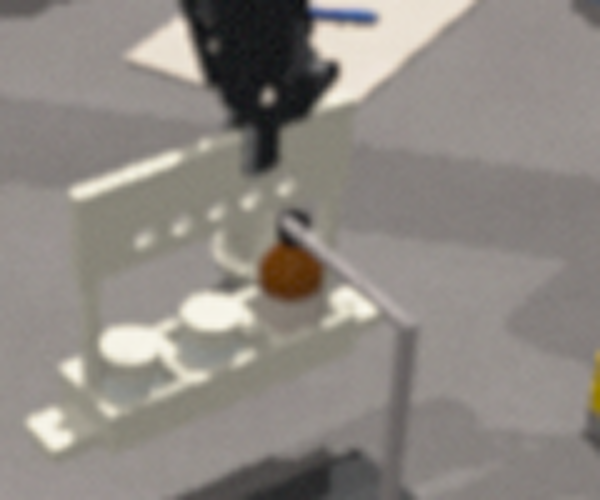

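Run:
```python
from fit import *
import pickle
d=pickle.load(open("scene2.pkl","rb"))
x=[.5271,.1111,1.388,.0753]; c=np.array([x[0],x[1],0]); cy=np.array([np.cos(x[2]),np.sin(x[2]),0])
cx=np.array([np.sin(x[2]),-np.cos(x[2]),0])
f=lambda p:((proj(d,p)-[300,120]+.5)*5-.5).round(0).tolist()
print("holes near face",f([c+cx*.005+cy*.026*k+[0,0,x[3]+.132] for k in range(-2,3)]))
print("holes far face",f([c-cx*.005+cy*.026*k+[0,0,x[3]+.132] for k in range(-2,3)]))
print("bar corners",f([c+cx*.005+cy*j+[0,0,x[3]+z] for j in(-.1,.1) for z in(.115,.177)]))
r=np.array([.6802,.1094,.1997]); u=np.array([np.cos(2.951)*.9986,np.sin(2.951)*.9986,.0523])
print("peg",f([r+u*t for t in(0,.06,.115,.119,.15)]))
```

```text
holes near face [[146.0, 238.0], [182.0, 225.0], [218.0, 211.0], [253.0, 198.0], [287.0, 185.0]]
holes far face [[137.0, 231.0], [173.0, 217.0], [208.0, 204.0], [243.0, 190.0], [277.0, 177.0]]
bar corners [[78.0, 288.0], [76.0, 199.0], [347.0, 184.0], [354.0, 98.0]]
peg [[406.0, 328.0], [341.0, 272.0], [285.0, 223.0], [281.0, 220.0], [251.0, 194.0]]
```

View pics/pre_top.png

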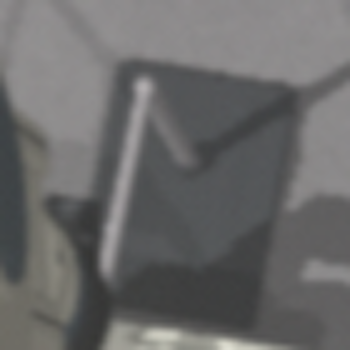

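The projected holes match the picture: hole +26 is at (250,200), and the peg axis extended to 150 mm meets it at (251,194). The top crop shows the peg from (145,85) to (107,275), ending in front of the bar at the gripper. I insert along the axis with a force guard.

Run:
```python
from fit import *
np.set_printoptions(precision=4,suppress=True)
S=bot.read_state
root=np.array([.679,.1113,.2]); py=2.955; u=np.array([np.cos(py)*.9986,np.sin(py)*.9986,.0523])
o=[np.pi,0,py-3*np.pi/2+2*np.pi-2*np.pi]
q=lambda t:root+t*u+[0,0,.018]
o=[np.pi,0,py-np.pi/2-np.pi]
bot.move_straight(q(.150),o,max_speed=.03); bot.hold(.2); f0=S()["wrist_force"]
for t in(.118,.100,.062):
    st=bot.move_straight(q(t),o,max_speed=.05,force_limit=5); bot.hold(.15); s=S()
    print(t,st,s["time_s"],s["position"],q(t),s["wrist_force"]-f0,s["ft_torque"])
    if st: break
d=cam("scene"); save("ins.png",cv2.resize(d["color"][120:240,310:430],(600,600),interpolation=cv2.INTER_CUBIC))
```

```text
0.118 False 15.3083 [0.563  0.1332 0.2243] [0.5632 0.1332 0.2242] [-0.689   1.0009  0.4289] [-0.0007  0.0068  0.0137]
0.1 False 15.9667 [0.5807 0.1298 0.2232] [0.5809 0.1298 0.2232] [-0.6568 -0.2779 -0.2273] [-0.0195 -0.0117  0.003 ]
0.062 False 17.025 [0.6179 0.1229 0.2215] [0.6182 0.1228 0.2212] [-0.0696  1.0236  0.5296] [ 0.0528  0.048  -0.0094]
```

View pics/ins.png

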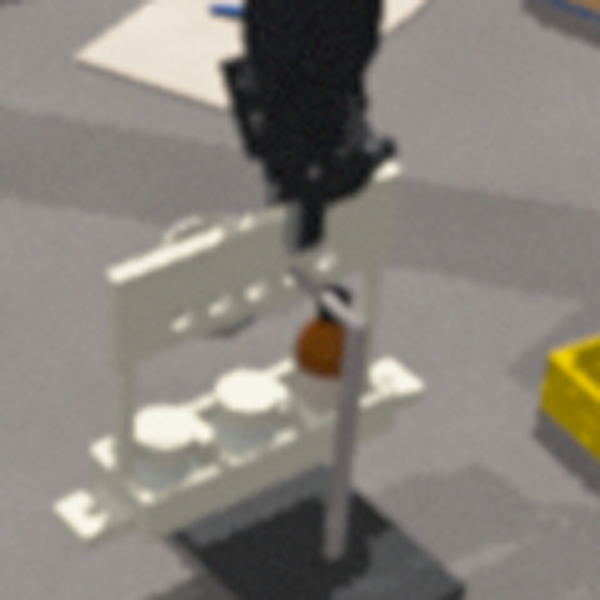

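The peg runs through the fourth hole at (295,272), with the fifth hole free at (322,262). I lower the carrier onto the peg.

Run:
```python
from fit import *
np.set_printoptions(precision=4,suppress=True)
S=bot.read_state
f0=S()["wrist_force"]; p=S()["position"]
st=bot.move_straight(p-[0,0,.009],max_speed=.008,force_limit=5.5); bot.hold(.2); s=S()
print(st,s["time_s"],s["position"]-p,s["wrist_force"]-f0,s["ft_torque"])
```

```text
True 17.9083 [ 0.0001 -0.     -0.0045] [ 0.927  -1.686  13.6494] [-0.0114  0.0405 -0.0408]
```

Run:
```python
from fit import *
import pickle
np.set_printoptions(precision=4,suppress=True)
S=bot.read_state
p=S()["position"]; bot.move_straight(p+[0,0,.0004],max_speed=.005); bot.hold(.3); print(S()["wrist_force"],S()["position"])
bot.set_gripper(0,20); bot.hold(.2)
for g in(.16,.22,.35): bot.set_gripper(g); bot.hold(.3)
print(S()["wrist_force"],S()["opening"],S()["time_s"])
p=S()["position"]; bot.move_straight(p+[0,0,.12],max_speed=.06); 
bot.move_straight(p+[-.2,-.1,.14],max_speed=.15); bot.hold(2)
print(S()["time_s"])
root=[.679,.1113]
for n in("scene","top"):
    d=cam(n); P=cloud(d); ok=d["z_map"]>0; pickle.dump(d,open(n+"3.pkl","wb"))
    print(n,*bar_fit(P,ok,[.613,.097,1.384],.067)); 
    x=slice(120,250),slice(300,430)
    if n=="scene": save("hang.png",cv2.resize(d["color"][x],(600,600),interpolation=cv2.INTER_CUBIC))
    # bar top edge tilt along its length
    m=ok&(P[...,2]>.22)&(P[...,2]<.27)&(abs(P[...,0]-.613)<.05)&(abs(P[...,1]-.1)<.13); q=P[m]
    t=(q[:,:2]-[.613,.097])@[np.cos(1.384),np.sin(1.384)]
    b=np.digitize(t,np.linspace(-.1,.1,9)); zt=[np.percentile(q[b==i,2],90) for i in range(1,9) if (b==i).sum()>5]; print(np.array(zt))
d0=pickle.load(open("scene.pkl","rb")); d=pickle.load(open("scene3.pkl","rb"))
save("after.png",d["color"])
```

```text
[ 1.0505 -0.6003 -2.6891] [0.618  0.1228 0.2172]
[ 0.0896 -0.0911 -0.6794] 0.3458824157311726 20.825
26.625
scene [0.6151 0.0951 1.3828 0.0656] 1113 0.0014628229488581797
[0.2414 0.2423 0.2423 0.243  0.2429 0.2429 0.2436 0.2437]
top [0.6125 0.0983 1.3848 0.0674] 628 0.0013312424390691502
[0.2439 0.245  0.2451 0.2455 0.2462 0.246  0.2468 0.2467]
```

View pics/hang.png

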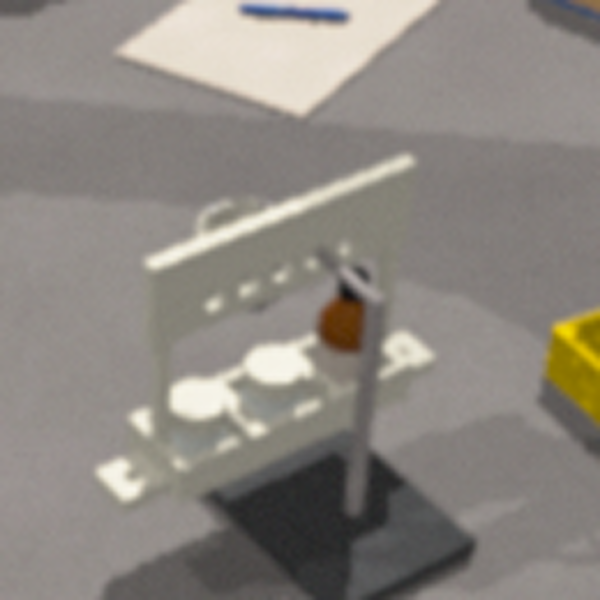

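It hangs from hole four (330,262), level within about 1°, with the bottle and jars upright. I check that it is at rest and that the bystanders haven't moved, then hand in.

Run:
```python
from fit import *
import pickle
a=pickle.load(open("scene.pkl","rb")); c=pickle.load(open("scene3.pkl","rb")); d=cam("scene")
df=lambda p,q,u,v,r:np.abs(p["color"][v-r:v+r,u-r:u+r].astype(int)-q["color"][v-r:v+r,u-r:u+r]).mean().round(2)
print("rest: diff carrier",df(c,d,360,190,40))
t0=pickle.load(open("top.pkl","rb")); t=pickle.load(open("top3.pkl","rb"))
print("bystanders scene: flask",df(a,d,366,265,14),"tray",df(a,d,441,197,18),"blue",df(a,d,166,298,10),df(a,d,187,312,10),"top: dish",df(t0,t,208,247,14),"tray",df(t0,t,177,150,22),"flask",df(t0,t,310,137,12),"bg",df(t0,t,560,200,15))
P=cloud(d); print(bar_fit(P,d["z_map"]>0,[.615,.095,1.383],.066))
s=bot.read_state(); print(s["time_s"],s["wrist_force"])
bot.close_job()
```

```text
rest: diff carrier 1.34
bystanders scene: flask 11.25 tray 5.33 blue 22.8 18.06 top: dish 30.59 tray 11.15 flask 6.06 bg 1.71
(array([0.61512861, 0.09482824, 1.38284239, 0.06560123]), 1107, np.float64(0.001461489357500894))
26.775 [ 0.72110245  0.42692322 -0.24324423]
the job is handed in; nothing more can be done
```

The colour differences could just be moving shadows, so I compare depth in the saved frames.

Run:
```python
from fit import *
import pickle
for n in("scene","top"):
    A,B=[pickle.load(open(n+k+".pkl","rb")) for k in("","3")]
    P,Q=cloud(A),cloud(B); 
    for nm,c in dict(flask=(.745,-.028,.1),dish=(.41,.30,.06),tray=(.72,.41,.08),blue1=(.54,-.46,.07),blue2=(.47,-.48,.07)).items():
        f=lambda P,d:P[(d["z_map"]>0)&(P[...,2]>.012)&(P[...,2]<c[2])&(np.hypot(P[...,0]-c[0],P[...,1]-c[1])<(.05 if "b" in nm or nm=="flask" else .09))]
        p,q=f(P,A),f(Q,B); print(n,nm,len(p),len(q),p.mean(0).round(4),q.mean(0).round(4))
```

```text
scene flask 268 272 [ 0.7633 -0.0343  0.044 ] [ 0.7632 -0.0345  0.0436]
scene dish 182 62 [0.4059 0.2923 0.0239] [0.3825 0.3001 0.0267]
scene tray 717 703 [0.7255 0.3946 0.0307] [0.7256 0.3947 0.031 ]
scene blue1 319 318 [ 0.5508 -0.4665  0.0371] [ 0.5508 -0.4664  0.0368]
scene blue2 303 303 [ 0.4727 -0.4847  0.0364] [ 0.4726 -0.4847  0.0364]
top flask 174 172 [ 0.7475 -0.0241  0.0461] [ 0.7476 -0.0238  0.0463]
top dish 356 211 [0.407  0.3002 0.0253] [0.409  0.3164 0.0255]
top tray 529 528 [0.7202 0.4021 0.036 ] [0.7201 0.4014 0.0361]
top blue1 186 188 [ 0.5392 -0.4574  0.0408] [ 0.5391 -0.4574  0.0407]
top blue2 194 196 [ 0.4615 -0.4755  0.0405] [ 0.4615 -0.4752  0.0404]
```

Run:
```python
from h import *
import pickle
A,B=[pickle.load(open("top"+k+".pkl","rb"))["color"][210:290,170:250] for k in("","3")]
save("dish.png",cv2.resize(np.hstack([A,B]),(800,400),interpolation=cv2.INTER_CUBIC))
```

```text
(no output)
```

View pics/dish.png

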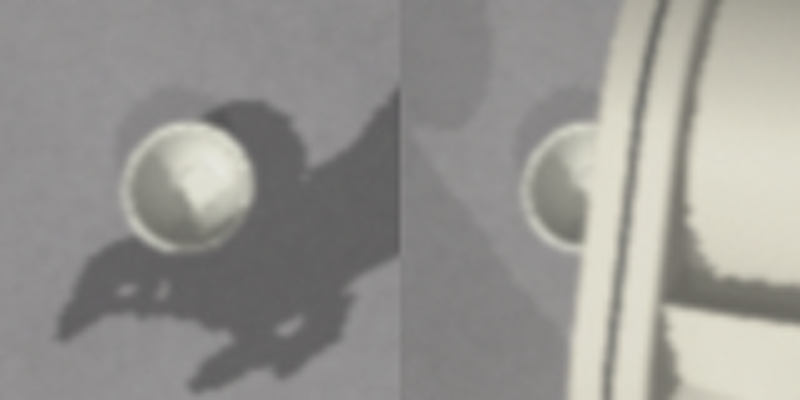

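The job is handed in: the loaded carrier is hanging freely on the peg by the +26 mm hole, the one on the bottle's side of the middle. I gripped the bar above that hole, lifted the carrier 95 mm straight up off the pins, slid it onto the peg to about 62 mm out from the rod, lowered it, let go and moved the arm away.

**What the last checks showed:**
- **Level:** the bar is level to about 1° along its length, a slope of 2–3 mm end to end.
- **At rest:** the carrier's position stayed the same (within 0.3 mm) between the last two pictures.
- **Bottle and jars:** all three are upright in their wells.
- **Time and force:** it took 26.8 s. The largest wrist force I read was about 14 N, a brief overshoot while lowering the carrier onto the peg.

**Disagreements:**
- **Cameras:** the two cameras differed by about 3 mm, the same amount at the carrier and at the peg, so I averaged them.
- **Lift check from above:** the top camera's fit after the lift was wrong because the arm blocked its view. I relied on the scene camera there.
- **Glassware and tray:** colour differences against the first pictures were large because shadows had moved and the arm was in view. Depth showed the flask, tray and two of the three blue jars within 1 mm of where they were; I did not check the third.
- **Dish:** it was half hidden by the arm in the final top view, which upset its depth comparison. Its visible edge sits at the same pixels as before (about (121,187) in both crops).

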